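# Hang a tube carrier under the reader and trigger the scan

## Robot

A 6-joint arm with a two-finger parallel gripper is mounted at the origin on the work surface. World frame = base frame: x ahead of the robot, y to its left, z up, the work surface at z = 0. Lengths are in m, angles in degrees, forces in N, time in s.
With the tool pointing down it reaches from about 0.4 to 0.825 m from the base axis. Payload 7 kg.
Tool frame: the origin (TCP) lies at the very end of the fingers, on their centre line; the grasp point (between the pads) lies 19 mm behind it (ctrl.pinch_z is the distance from the TCP to the grasp point, in m); y points along the fingers, z is the direction in which the jaws open and shut, and the axes are right-handed (so a half turn about y gives the same grasp; the last joint's range is limited). The gripper opens to 88 mm and grips with 3 to 60 N. Pads are 19 mm wide; open, the fingers measure 130 mm over their backs; the gripper's body (78 mm by 193 mm) begins 47 mm behind the grasp point.
Start: joints at [82.34, 20.546, 0.682, 0, -70.136, -16.507], TCP at [0.276, 0.616, 0.227] pointing down, gripper open.
Joint ranges: [-176.03, 176.03], [-82.01, 121.73], [-58.28, 71.71], [-173.87, 95.51], [-174.79, -0.11], [-173.66, 173.66]. Speed limits (degrees/s): [136.94, 136.94, 172.46, 180, 180, 180].

## Interface

Orientations are given as [roll, pitch, yaw] about the fixed x, y, z axes, in that order (R = Rz(yaw) Ry(pitch) Rx(roll)).
In Python, from plant import ctrl gives the robot as it stands.
- The arm moves only by the tool step_arm, never from a script. Its argument "rows" is a list that holds one entry, the list of rows, each a list of 7 numbers: the gripper command: -1 is shut, 1 is fully open, values between are in proportion, then the shift along the world's x, y, z in cm, then the turn, a rotation vector about the world's x, y, z in degrees. In form: [[[fingers, tx, ty, tz, rx, ry, rz], ...]]. A call has 1 to 12 rows; each row shifts and turns the commanded pose from where the row before left it; what a row does not reach is not made up. A row lasts 1/8 s, in which the tool goes at most 62.5 mm and 10.7 degrees, less where a joint would pass 70% of its speed; a pose out of reach is approached as far as the arm can. A call is refused whole if a number of a shift passes 6.25 or a number of a turn 10.7, either way. A call with a gripper value outside its range is refused whole. The fingers move at their own pace and stop on an object; the grip force is fixed at half the most. Time passes only in rows, so rows that do not move let the fingers close. It gives the time, the measured TCP pose, the force and the opening at its end, in the units of the state.
- ctrl.get_obs(): the state, without advancing time (a new reading comes with each control period).
- ctrl.snapshot(name): name is "scene" or "top"; returns the picture (480x640x3 uint8, blue, green, red); there is no depth.
- ctrl.camera_params(name): a dict with "vertical_fov" (degrees; the focal length in pixels is half the picture's height over the tangent of half this angle, whatever the lens; pixels are square), "cx", "cy" (the principal point, pixels), "k1" (the pictures are not rectified: a ray, as slopes to the right and down, at radius r is drawn at 1 + k1 r^2 times it, then the intrinsics apply), "rvec" (rotation vector, rad) and "tvec" (3), from world to camera coordinates, as OpenCV has them. Camera axes: x right, y down, z forward; pixel columns grow to the right and rows downward; lengths in m; the calibration is good to about 2 mm. A picture is of the moment at which its call begins. camera_params takes no time and is no camera call.
- ctrl.close_job(): hands the job in, once; it reports no verdict.
The state is a dict: "clock": time; "joint_pos": joint angles; "qvel": joint speeds; "tau": joint torques, N m; "tool_pos": TCP position; "orientation": TCP orientation; "force": force on the tool from outside, world axes, zero at the start; "moment": the same for the moment, N m; "opening": finger opening in m.
Only numpy, scipy, OpenCV 4.12 (cv2) and the standard library are available. Lean on these libraries where they do the work, as an engineer would, in place of code of your own. Each camera call takes 0.05 s, during which the arm holds its last target. There are 200 camera calls.

## Task

Hang the blue-tabbed tube carrier by its crossbar handle on the orange hook under the reader head, keep it upright on the way, and let go of it so that it hangs straight and still. Once it hangs there, slide the red spring-return slide on the grey trigger box all the way to its far end, then let go of it there so that it snaps home by itself. Do not disturb the other things on the bench.

Things in the scene. Friction and masses are not known exactly. Their poses are not given: they have to be found in the camera images.
- carrier_grip (a point): Centre of the blue grip tab on top of the loose tube carrier (0.2 to 0.4 kg). The tab is an upright plate 12 mm thick (y), 26 mm wide (x), 50 mm high; this point is 181 mm above the carrier's underside, 31 mm above the crossbar's centre. Carrier axes: z up, y along the crossbar; alike after half a turn about z. Grip it closing along y; the tool may lean in the x-z plane.
- carrier_bar (a point): Middle of the underside of the steel crossbar, the carrier's handle: 12 x 12 mm, flat below, 114 mm long (y), 144 mm above the carrier's underside. Below it is an open window 46 mm high (down to the purple caps), 98 mm wide between end posts. Carrier axes.
- carrier_mid (a point): The carrier's centre, 100 mm above its underside, z its upward axis. The carrier is 56 mm deep (x), 116 mm wide (y), 206 mm high with its tab, and holds eight purple-capped tubes that cannot come out. It stands on the bench.
- hook_seat (a point): Middle of the top face of the fixed orange hook's floor, where the crossbar's underside rests, 175 mm above the bench. The hook points along -x (to the robot's side), z up; 30 mm wide (y), floor 8 mm thick. Pocket 36 mm long (x -18 to 18 mm); in front a lip 8 mm thick, rising 14 mm above the floor; behind a step 12 mm high. Post to one side: x 100 to 130, y 42 to 68.
- head_front (a point): Middle of the lower front edge of the white reader head that overhangs the hook: 370 mm above the bench, 20 mm in front of hook_seat (same axes). The head goes 160 mm back (x), y -50 to 70, 52 mm high. A tool pointing straight down on the tab would strike it when hanging: lean the tool about 35 degrees, its body to -x. A station foot 12 mm high lies below, 200 x 140 mm.
- slide_grip (a point): Point in the middle of the red slide's fin, 68 mm above the bench; moves with the slide along the +x of these axes (away from the robot). The fin is 14 mm thick (y), 22 mm long (x), and stands from 44 to 85 mm above the bench. The grey trigger box under it is fixed, 150 mm long (x), 64 mm wide, 36 mm high; steel stops at its ends rise to 42 mm.
- slide (a joint): Travel of the red slide in m: 0 at home (nearest the robot), 0.045 at its far end. A spring pulls it home with about 2 N at home and 4.5 N at the end; let go, it snaps home in about 0.3 s.
- tape_roll: Bystander, leave where it is: a paper label roll, 52 mm across, 20 mm high, lying flat. Origin at the centre of its underside.
- tube_block: Bystander, leave where it is: a yellow block, 55 mm square, with four capped tubes, 102 mm high in all. Origin at the centre of its underside.
- dishes: Bystander, leave where it is: a stack of three round culture dishes, 90 mm across, 45 mm high. Origin at the centre of its underside.
- bottle: Bystander, leave where it is: a white bottle with a blue cap, 64 mm across, 150 mm high. Origin at the centre of its underside.
- beaker: Bystander, leave where it is: a glass beaker, 72 mm across, 80 mm high. Origin at the centre of its underside.
- glove_box: Bystander, leave where it is: a green and blue glove box, 120 x 230 x 70 mm. Origin at the centre of its underside.

How it is judged:
By the outcome, as a careful person would: the job done as asked, in the order asked, and still so for the second after the job is handed in, with the robot touching nothing.
It also fails if it takes over 61 s, if anything falls off the work surface, if the arm or the gripper's body presses on something with over 40 N, if the wrist force passes 120 N, or if a joint passes its speed limit or range.

## Working session

There is one attempt and no reset: what is moved stays moved. The work goes in short steps, Python scripts to look and compute and a tool call to move; the robot and the scene stay as the last step left them, time stands still between calls to the robot, and variables do not carry over. Pictures are saved under pics/ and viewed, about 8 in all and at most 12, crops included, and the job is handed in when it is done.

Besides the shell and the picture viewer there is one more tool, called after ">>>" as name([rows], argument=value, ...), one row to a line, values as JSON. step_arm: Moves the arm, as the interface text tells. Its arguments: {"type":"object","properties":{"rows":{"type":"array"}},"required":["rows"]}

```bash
mkdir -p pics; ls; python3 - <<'E'
from plant import ctrl
import cv2
for n in("scene","top"):
    cv2.imwrite(f"pics/{n}0.png",ctrl.snapshot(n)); print(n,ctrl.camera_params(n))
print(ctrl.get_obs(), ctrl.pinch_z)
E
```

```text
pics
scene {'vertical_fov': 56.94275688932666, 'cx': 321.5702774661886, 'cy': 238.18083906086346, 'k1': 0.01347039845706374, 'rvec': array([ 1.16221079, -2.54141214,  0.78717327]), 'tvec': array([0.40069548, 0.44034062, 1.16709085])}
top {'vertical_fov': 53.86690056129552, 'cx': 326.2864968935737, 'cy': 234.78883699701478, 'k1': 0.035692059253541054, 'rvec': array([ 2.14500091, -2.17825376,  0.11554619]), 'tvec': array([0.05957466, 0.57575555, 1.38167934])}
{'clock': 0.1, 'joint_pos': array([ 8.23395231e+01,  2.05860590e+01,  6.39598397e-01, -1.69411629e-02,
       -7.01345509e+01, -1.65058540e+01]), 'qvel': array([-0.05629302, -0.0772823 ,  0.15880943,  0.09513909,  0.06705092,
       -0.01148991]), 'tau': array([-9.53299823e-04, -5.84162629e+01,  2.93749630e+01,  7.01538831e+00,
        1.01461881e-02, -4.21699770e-05]), 'tool_pos': array([0.2761997 , 0.61544097, 0.2257376 ]), 'orientation': array([-8.99178016e+01,  7.74804677e-03,  1.55827907e+02]), 'force': array([ 0.05049877, -0.40045689,  0.03315424]), 'moment': array([ 0.03176249, -0.03216441, -0.01731322]), 'opening': 0.08786114829591639} 0.0188
```

View pics/scene0.png

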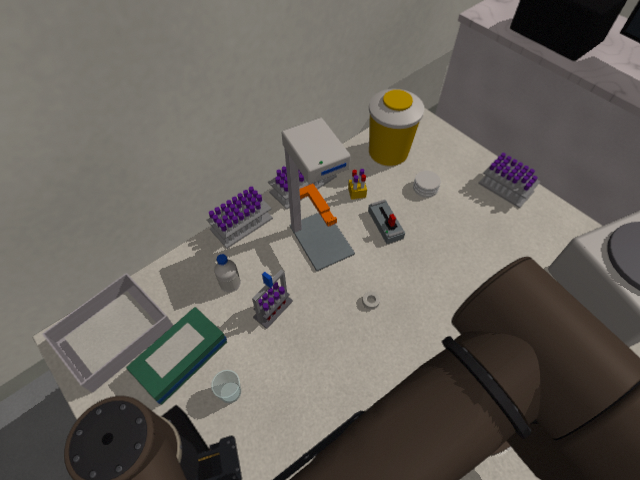

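View pics/top0.png

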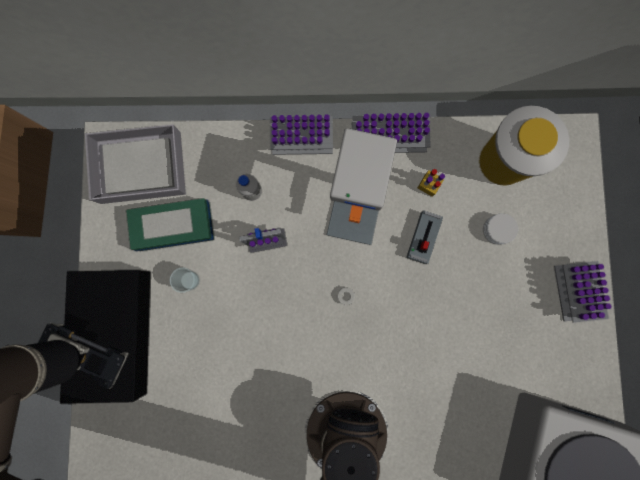

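The robot stands bottom centre in the top view. The carrier is near (265,237) with its tab at (258,233), the hook at (356,214), and the slide at (424,245). I'll zoom in for exact pixels.

```bash
python3 - <<'E'
import cv2
def grid(im,x0,y0,w,h,s,out):
    c=cv2.resize(im[y0:y0+h,x0:x0+w],None,fx=s,fy=s,interpolation=cv2.INTER_CUBIC)
    for v in range((x0+9)//10*10,x0+w,10):
        cv2.line(c,(int((v-x0+.5)*s),0),(int((v-x0+.5)*s),6 if v%50 else 20),(0,0,255),1)
        if v%20==0: cv2.putText(c,str(v),(int((v-x0+.5)*s)-10,18),0,.35,(0,0,0),1)
    for v in range((y0+9)//10*10,y0+h,10):
        cv2.line(c,(0,int((v-y0+.5)*s)),(6,int((v-y0+.5)*s)),(0,0,255),1)
        if v%20==0: cv2.putText(c,str(v),(8,int((v-y0+.5)*s)+4),0,.35,(0,0,0),1)
    cv2.imwrite(out,c)
grid(cv2.imread("pics/top0.png"),230,120,220,160,3.6,"pics/topc.png")
grid(cv2.imread("pics/scene0.png"),205,115,210,215,2.75,"pics/scenec.png")
E
```

```text
(no output)
```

View pics/topc.png

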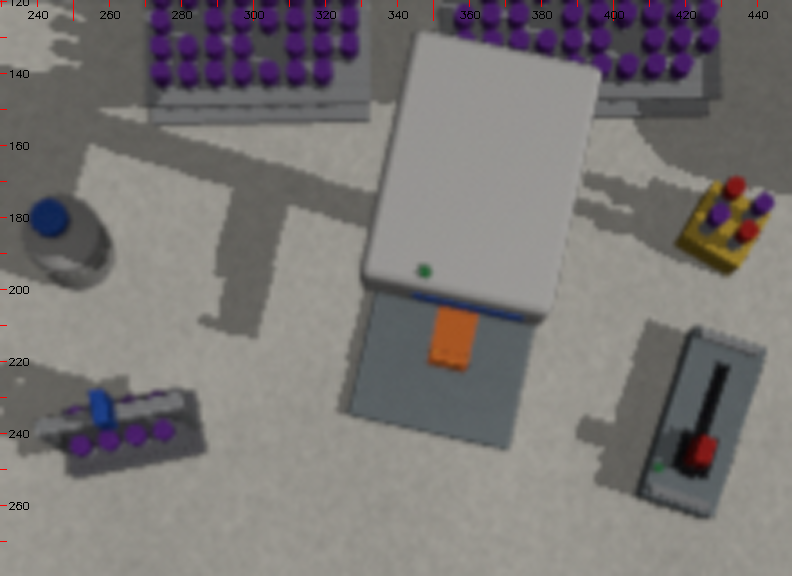

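View pics/scenec.png

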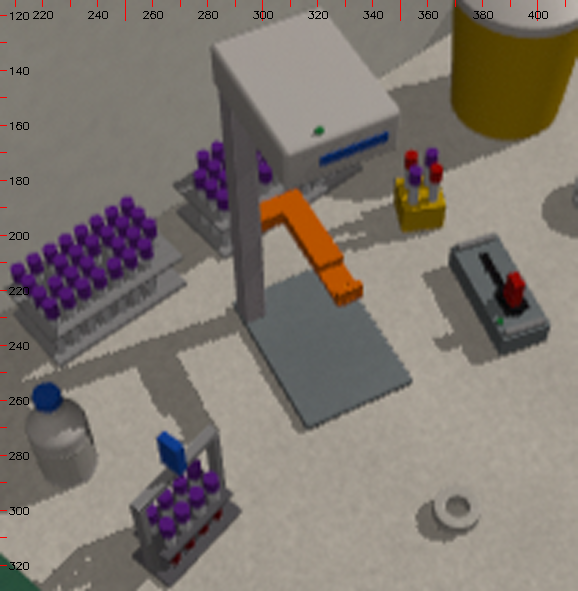

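Topc shows the tab at ~(258,233), the bar from (241,238) to (280,231), the hook lip front edge at ~(350..360,220), the head's front edge from (331,196) to (380,206), and the red fin at ~(426,244). I can now fit the poses with both cameras.

```bash
cat > h.py <<'E'
import cv2, numpy as np
from scipy.optimize import least_squares
from plant import ctrl
P={n:ctrl.camera_params(n) for n in("scene","top")}
def proj(n,X):
    p=P[n]; X=np.atleast_2d(X).astype(float); f=240/np.tan(np.radians(p["vertical_fov"]/2))
    K=np.array([[f,0,p["cx"]],[0,f,p["cy"]],[0,0,1.]])
    return cv2.projectPoints(X,p["rvec"],p["tvec"],K,np.array([p["k1"],0,0,0,0]))[0][:,0]
def pose(q,X):
    c,s=np.cos(q[2]),np.sin(q[2]); X=np.atleast_2d(X).astype(float)
    return np.c_[q[0]+c*X[:,0]-s*X[:,1], q[1]+s*X[:,0]+c*X[:,1], X[:,2]]
def fit(obs,q0):  # obs: (cam,local xyz in m, pixel)
    r=lambda q:np.concatenate([proj(n,pose(q,X))[0]-u for n,X,u in obs])
    s=least_squares(r,q0,loss="soft_l1"); return s.x,r(s.x).reshape(-1,2)
def box(x0,x1,y0,y1,z0,z1): return np.array([[a,b,c] for a in(x0,x1) for b in(y0,y1) for c in(z0,z1)])
def hullc(n,X):
    m=cv2.moments(cv2.convexHull(proj(n,X).astype(np.float32))); return np.array([m["m10"],m["m01"]])/m["m00"],m["m00"]
def blob(im,kind,x0,x1,y0,y1):
    b,g,r=[im[...,i].astype(int) for i in range(3)]
    m=(b>g+40)&(b>r+60) if kind=="blue" else (r>g+60)&(r>b+60)
    k=np.zeros(m.shape,bool);k[y0:y1,x0:x1]=True; m&=k
    v,u=np.nonzero(m); return np.array([u.mean(),v.mean()]),len(u)
def fitblob(obs,corners,q0,yaw):
    r=lambda q:np.concatenate([hullc(n,pose([*q,yaw],corners))[0]-c for n,c in obs])
    s=least_squares(r,q0); return s.x,r(s.x)
T=lambda x,y:np.array([230+x/3.6-.5,120+y/3.6-.5]); S=lambda x,y:np.array([205+x/2.75-.5,115+y/2.75-.5])
E
python3 - <<'E'
from h import *
t=cv2.imread("pics/top0.png");s=cv2.imread("pics/scene0.png")
st=[]
for n,F,d in(("top",T,{(-20,70,422):(363,272),(-20,-50,422):(541,309),(140,70,422):(419,31),(140,-50,422):(601,70),(-26,15,189):(430,359),(-26,-15,189):(468,366)}),
 ("scene",S,{(-20,70,422):(287,154),(-20,-50,422):(399,104),(140,70,422):(211,46),(140,-50,422):(325,10),(-20,70,370):(290,183),(-20,-50,370):(400,128),(-26,15,167):(334,304),(-26,-15,167):(361,292)})):
  for k,v in d.items(): st.append((n,np.array(k)/1e3,F(*v)))
q,r=fit(st,[.7,0,0]); print("station",q[:2],np.degrees(q[2]));print(r.round(1).tolist())
ca=[("top",np.array([0,.057,.156]),T(37,426)),("top",np.array([0,-.057,.156]),T(184,400)),
    ("scene",np.array([0,.057,.156]),S(136,505)),("scene",np.array([0,-.057,.156]),S(213,430))]
q,r=fit(ca,[.6,.2,.2]); print("carrier",q[:2],np.degrees(q[2]),r.round(1).tolist())
o=[]
for n,im,w in(("top",t,(245,270,222,242)),("scene",s,(255,280,268,293))):
    c,k=blob(im,"blue",*w); o.append((n,c)); print(n,"tab",c,k)
cb=box(-.013,.013,-.006,.006,.156,.206)
p,r=fitblob(o,cb,q[:2],q[2]); print("tab",p,r,[hullc(n,pose([*p,q[2]],cb)) for n in P])
bx=[("top",np.array(k)/1e3,T(*v)) for k,v in {(75,32,42):(691,328),(75,-32,42):(765,347),(-75,-32,42):(714,517),(-75,32,42):(638,496)}.items()]
q,r=fit(bx,[.65,-.15,0]); print("box",q[:2],np.degrees(q[2]),r.round(1).tolist())
o=[]
for n,im,w in(("top",t,(415,435,235,255)),("scene",s,(380,402,208,232))):
    c,k=blob(im,"red",*w); o.append((n,c)); print(n,"fin",c,k)
cb=box(-.011,.011,-.007,.007,.044,.085)
p,r=fitblob(o,cb,q[:2],q[2]); print("fin",p,r,[hullc(n,pose([*p,q[2]],cb)) for n in P])
def gr(n,u,z):
    return least_squares(lambda a:proj(n,[a[0],a[1],z])[0]-u,[.5,.1]).x.round(3)
for nm,u,z in(("bottle",T(50,215),.15),("beaker",(185,279),.08),("tape",(343,295),.01),("glove",(169,224),.07),("block",T(735,215),.1),("dish",(501,229),.045)): print(nm,gr("top",np.array(u,float),z))
E
```

```text
station [ 0.62246285 -0.03228714] -13.411549253586543
[[-0.7, 0.4], [3.8, 1.8], [-0.6, -2.2], [2.0, -1.7], [0.2, -0.3], [0.7, 0.2], [-0.9, -0.3], [1.7, 1.4], [-1.1, -2.0], [-1.3, -3.1], [-1.7, 3.5], [0.1, 7.3], [1.4, 0.6], [0.7, 1.1]]
carrier [0.56632801 0.23078269] 9.558950907026384 [[-0.3, 0.5], [0.1, 0.1], [-0.8, 0.2], [0.4, -1.5]]
top tab [257.58333333 233.04166667] 48
scene tab [267.46153846 278.47435897] 78
tab [0.56673862 0.23159972] [ 0.80697395  0.19371381 -0.60554398  0.48733746] [(array([266.85599448, 278.96169644]), 129.8883960871026), (array([258.39030728, 233.23538048]), 77.87713180074934)]
box [ 0.56572861 -0.24030665] -18.609535522193855 [[-0.1, -1.1], [0.0, 0.0], [-0.1, 0.8], [0.1, 0.1]]
top fin [425.45714286 244.6       ] 35
scene fin [392.4        219.15555556] 45
fin [ 0.53880809 -0.23759877] [ 0.11219549  0.27860068 -0.42008688 -0.19064369] [(array([391.97991312, 218.96491187]), 83.68681625183672), (array([425.56933835, 244.87860068]), 64.33091087127104)]
bottle [0.722 0.278]
beaker [0.451 0.456]
tape [0.397 0.003]
glove [0.611 0.508]
block [ 0.725 -0.261]
dish [ 0.584 -0.465]
```

```bash
python3 - <<'E'
from h import *
for n,p in P.items():
    R=cv2.Rodrigues(p["rvec"])[0]; print(n,-R.T@p["tvec"],R[2])
q=[.622,-.032,np.radians(-14.5)]
for X in [(-20,70,422),(-20,-50,422),(140,70,422),(140,-50,422),(-20,70,370),(-20,-50,370),(-26,15,189),(-26,-15,189)]:
    w=pose(q,np.array(X)/1e3); print(X,proj("top",w)[0].round(1),proj("scene",w)[0].round(1))
# foot front edge yaw, top image
f=lambda u,z:least_squares(lambda a:proj("top",[a[0],a[1],z])[0]-u,[.5,.1]).x
for z,ps in((.012,[(349,412),(510,447),(371,310),(532,350)]),(.422,[(363,272),(541,309),(419,31),(601,70)]),(.189,[(430,359),(468,366),(439,307),(478,314)])):
    w=np.array([f(T(*a),z) for a in ps]);d=w[1]-w[0];e=w[2]-w[0]
    print(z,w.round(4).tolist(),"len",np.hypot(*d),np.hypot(*e),"yaw",np.degrees(np.arctan2(d[0],-d[1])),np.degrees(np.arctan2(e[1],e[0])))
E
```

```text
scene [0.04791766 0.50098531 1.2096592 ] [ 0.42062546 -0.37347333 -0.82679616]
top [0.41905794 0.04511519 1.4375105 ] [ 0.11141839  0.00395753 -0.99376571]
(-20, 70, 422) [329.5 195. ] [307.6 170. ]
(-20, -50, 422) [383.2 207.8] [351.4 154.2]
(140, 70, 422) [346.5 125.8] [280.9 128.8]
(140, -50, 422) [399.4 138.1] [322.5 115.1]
(-20, 70, 370) [329.5 199.4] [308.  184.4]
(-20, -50, 370) [380.6 211.6] [350.1 168.8]
(-26, 15, 189) [348.9 219. ] [327.3 221.3]
(-26, -15, 189) [359.9 221.6] [336.6 217.6]
0.012 [[0.5815, 0.0503], [0.5497, -0.0847], [0.6683, 0.0303], [0.6318, -0.1054]] len 0.13862393439175022 0.08914600737604564 yaw -13.240388896359168 -12.962726339906215
0.422 [[0.6201, 0.039], [0.5956, -0.0682], [0.7699, 0.0022], [0.7433, -0.1088]] len 0.10995445333865549 0.15434196218176663 yaw -12.866258523523097 -13.809110061701759
0.189 [[0.5999, -0.011], [0.5942, -0.039], [0.6388, -0.0185], [0.6331, -0.0473]] len 0.02859551134395833 0.03964919120713022 yaw -11.470144922937997 -10.873719512484453
```

```bash
cat >> h.py <<'E'
from scipy.spatial.transform import Rotation as Ro
def tgt(grasp,yaw,lean,back=0,flip=-1):
    c,s=np.cos(np.radians(yaw)),np.sin(np.radians(yaw)); l=np.radians(lean)
    d=np.array([np.sin(l)*c,np.sin(l)*s,-np.cos(l)]); z=flip*np.array([-s,c,0])
    return np.array(grasp)+d*(ctrl.pinch_z-back), Ro.from_matrix(np.c_[np.cross(d,z),d,z]), d
def delta(p,R,show=True):
    o=ctrl.get_obs(); R0=Ro.from_euler("xyz",o["orientation"],degrees=True)
    print("t",o["clock"],"tcp",o["tool_pos"].round(4),"F",o["force"].round(1),"open",round(o["opening"],4),"j",o["joint_pos"].round(0))
    print("target",p.round(4),"dcm",((p-o["tool_pos"])*100).round(2),"rot",np.degrees((R*R0.inv()).as_rotvec()).round(2))
E
python3 - <<'E'
from h import *
p,R,d=tgt([.567,.2316,.187],9.6,35,.12); delta(p,R); print(d*12)
E
```

```text
t 0.1 tcp [0.2762 0.6154 0.2257] F [ 0.1 -0.4  0. ] open 0.0879 j [ 82.  21.   1.  -0. -70. -17.]
target [0.5098 0.2219 0.2699] dcm [ 23.36 -39.35   4.42] rot [ -4.42 -35.22  32.73]
[ 6.78652912  1.14785548 -9.82982453]
```

>>> step_arm([
  [[1,0,0,5,0,0,0],[1,0,0,5,0,0,0],[1,2.6,-4.37,0,-0.49,-3.91,3.64],[1,2.6,-4.37,0,-0.49,-3.91,3.64],[1,2.6,-4.37,0,-0.49,-3.91,3.64],[1,2.6,-4.37,0,-0.49,-3.91,3.64],[1,2.6,-4.37,0,-0.49,-3.91,3.64],[1,2.6,-4.37,0,-0.49,-3.91,3.64],[1,2.6,-4.37,0,-0.49,-3.91,3.64],[1,2.6,-4.37,0,-0.49,-3.91,3.64],[1,2.6,-4.37,0,-0.49,-3.91,3.64],[1,0,0,0,0,0,0]],
])

```text
clock: 1.6
tool_pos: [0.5102, 0.2176, 0.3252]
orientation: [-90.0, 34.9, -170.6]
force: [-0.2, 0.0, 0.5]
opening: 0.0879
```

```bash
python3 - <<'E'
from h import *
p,R,d=tgt([.567,.2316,.187],9.6,35,.06); delta(p,R)
for n,(x0,y0,w,h) in(("top",(210,180,110,110)),("scene",(215,215,110,130))):
    cv2.imwrite(f"pics/{n}1.png",ctrl.snapshot(n))
a=cv2.resize(cv2.imread("pics/top1.png")[170:290,200:320],(396,396),interpolation=2)
b=cv2.resize(cv2.imread("pics/scene1.png")[215:345,205:335],(396,396),interpolation=2)
cv2.imwrite("pics/m1.png",np.hstack([a,b]))
E
```

```text
t 1.6 tcp [0.5102 0.2176 0.3252] F [-0.2  0.   0.5] open 0.0879 j [ 56. -13. -47.  42. -39.  15.]
target [0.5437 0.2277 0.2207] dcm [  3.35   1.01 -10.45] rot [ 0.01 -0.07  0.17]
```

View pics/m1.png

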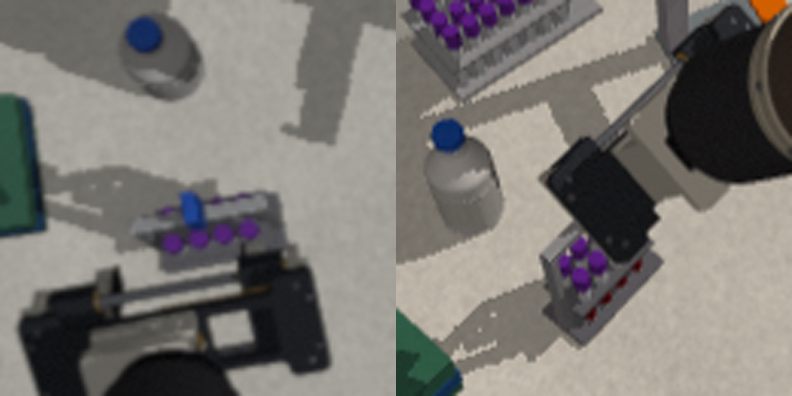

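The gripper is parallel to the bar and roughly centred on the tab, so I'll descend along the tool axis and close.

>>> step_arm([
  [[1,0.84,0.25,-2.6,0,0,0],[1,0.84,0.25,-2.6,0,0,0],[1,0.84,0.25,-2.6,0,0,0],[1,0.84,0.25,-2.65,0,0,0],[1,0.68,0.12,-0.98,0,0,0],[1,0.68,0.12,-0.98,0,0,0],[1,0.68,0.11,-0.98,0,0,0],[1,0.68,0.11,-0.98,0,0,0],[1,0.67,0.11,-0.98,0,0,0],[1,0,0,0,0,0,0]],
])

```text
clock: 2.95
tool_pos: [0.579, 0.243, 0.1877]
orientation: [-89.5, 33.5, -170.2]
force: [-0.5, 0.3, 0.4]
opening: 0.0877
```

```bash
python3 - <<'E'
from h import *
p,R,d=tgt([.567,.2316,.187],9.6,35,0); delta(p,R)
for n in P: cv2.imwrite(f"pics/{n}2.png",ctrl.snapshot(n))
a=cv2.resize(cv2.imread("pics/top2.png")[180:280,210:310],(396,396),interpolation=2)
b=cv2.resize(cv2.imread("pics/scene2.png")[215:345,205:335],(396,396),interpolation=2)
cv2.imwrite("pics/m2.png",np.hstack([a,b]))
E
```

```text
t 2.95 tcp [0.579  0.243  0.1877] F [-0.5  0.3  0.4] open 0.0877 j [ 27.   2. -56.  95. -10. -20.]
target [0.5776 0.2334 0.1716] dcm [-0.14 -0.96 -1.61] rot [ 0.63 -1.37  0.07]
```

View pics/m2.png

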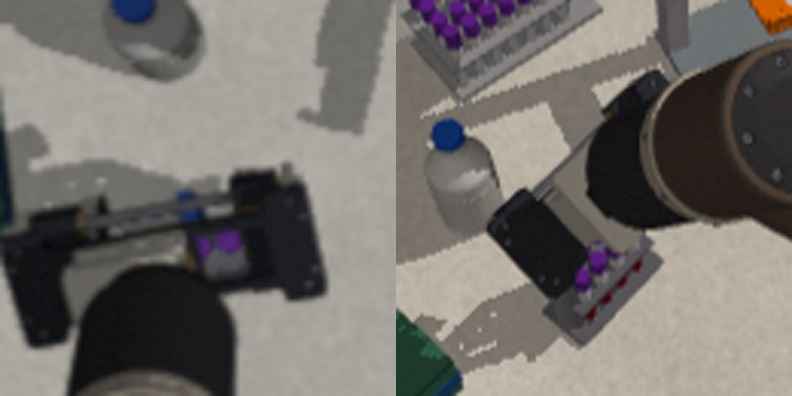

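The arm stopped about 2 cm short with j4 at its limit (95) and j5 near its singularity. I'll back off and collect joint/pose samples, then fit the kinematics so I can plan branch and lean properly.

>>> step_arm([
  [[1,-0.9,-0.25,1.3,0,0,0],[1,-0.9,-0.25,1.3,0,0,0],[1,-0.9,-0.25,1.3,0,0,0],[1,-0.9,-0.25,1.4,0,0,0],[1,-0.9,-0.2,1.4,0,0,0]],
])

```text
clock: 3.68
tool_pos: [0.533, 0.2299, 0.2558]
orientation: [-89.6, 33.6, -170.3]
force: [-0.3, -0.1, 1.0]
opening: 0.0878
```

```bash
cat > rec.py <<'E'
import json; from plant import ctrl
o=ctrl.get_obs(); print(o["joint_pos"].round(2),o["tool_pos"].round(4),o["orientation"].round(2))
open("rec.jsonl","a").write(json.dumps([list(o["joint_pos"]),list(o["tool_pos"]),list(o["orientation"])])+"\n")
E
python3 rec.py
```

```text
[ 49.28  -6.65 -52.22  51.75 -27.09   6.87] [0.533  0.2299 0.2558] [ -89.62   33.58 -170.32]
```

>>> step_arm([
  [[1,-0.5,0,4,0,3,0],[1,-0.5,0,4,0,5,0],[1,0,0,3,0,5,0],[1,0,0,0,0,5,0],[1,0,0,0,0,0,0]],
])

```text
clock: 4.3
tool_pos: [0.5258, 0.2299, 0.3645]
orientation: [-92.7, 16.0, -171.8]
force: [-0.7, 0.0, -0.6]
opening: 0.0876
```

```bash
python3 rec.py
```

```text
[ 48.75  -2.87 -15.62   9.26 -63.53  46.7 ] [0.5258 0.2299 0.3645] [ -92.66   16.03 -171.79]
```

>>> step_arm([
  [[1,0,-3,2,0,6,0],[1,0,-3,2,0,6,0],[1,0,-3,2,0,6,0],[1,2,-3,0,0,0,-5],[1,2,0,0,0,0,-5],[1,0,0,0,0,0,0]],
])

```text
clock: 5.05
tool_pos: [0.5649, 0.1084, 0.4223]
orientation: [-95.0, -1.9, 177.8]
force: [0.3, -0.2, -0.3]
opening: 0.0873
```

```bash
python3 rec.py
```

```text
[ 26.61   8.09  10.81  -5.3  -91.95  60.94] [0.5649 0.1084 0.4223] [-95.01  -1.89 177.84]
```

>>> step_arm([
  [[1,2,3,0,6,0,5],[1,2,3,0,6,0,5],[1,0,3,0,6,0,0],[1,0,3,0,0,0,0],[1,0,0,0,0,0,0]],
])

```text
clock: 5.68
tool_pos: [0.6034, 0.2306, 0.4233]
orientation: [-113.0, -0.3, -171.5]
force: [-0.2, -0.1, -0.1]
opening: 0.0874
```

```bash
python3 rec.py
```

```text
[ 23.99  13.31  20.62 -22.22 -91.07  72.85] [0.6034 0.2306 0.4233] [-113.     -0.32 -171.45]
```

```bash
cat > kin.py <<'E'
import json,numpy as np,itertools
from scipy.spatial.transform import Rotation as Ro
from scipy.optimize import least_squares
def fk(P,sg,q,):
    o1,a1,b1,h,o2,L1,o3,e,L2,o4,o5,o6,Lt,b3,tx,tz=P; q=np.radians(q)
    r=lambda ax,a:Ro.from_euler(ax,a)
    p=np.zeros(3);R=r("z",sg[0]*q[0]+o1); p=p+R.apply([a1,b1,h])
    R=R*r("y",sg[1]*q[1]+o2); p=p+R.apply([0,0,L1])
    R=R*r("y",sg[2]*q[2]+sg[6]*q[1]+o3); p=p+R.apply([L2,b3,e])
    R=R*r("x",sg[3]*q[3]+o4); R=R*r("y",sg[4]*q[4]+o5); R=R*r("x",sg[5]*q[5]+o6)
    p=p+R.apply([Lt,tx,tz]); return p,R*r("z",-np.pi/2)  # tool y along local x
def res(P,sg,D):
    out=[]
    for q,p,e in D:
        a,R=fk(P,sg,q); out+=list((a-p)/.01)+list((R*Ro.from_euler("xyz",e,degrees=True).inv()).as_rotvec()/.02)
    return np.array(out)
if __name__=="__main__":
    D=[json.loads(l) for l in open("rec.jsonl")]
    D+=[[[82.34,20.586,.64,-.017,-70.135,-16.506],[.2762,.61544,.22574],[-89.918,.0077,155.828]]]
    best=None; rng=np.random.default_rng(0)
    x0=np.array([0,0,0,.35,0,.4,0,0,.4,0,0,0,.3,0,0,0]); reg=np.array([0,1,3,0,0,0,0,1,0,0,0,0,0,3,3,3.])
    for sg in itertools.product([1],[1],[1,-1],[1,-1],[1,-1],[1,-1],[0,-1]):
        for k in range(4):
            x=x0.copy(); x[[0,4,6,9,10,11]]=rng.choice([0,np.pi/2,-np.pi/2,np.pi],6)*(rng.random(6)<.4) if k else 0
            s=least_squares(lambda P:np.r_[res(P,sg,D),reg*(P-x)],x,max_nfev=150)
            c=np.abs(res(s.x,sg,D)).max()
            if best is None or c<best[0]: best=(c,sg,s.x); print(c,sg,s.x.round(3).tolist())
    json.dump([best[1],best[2].tolist()],open("kin.json","w"))
E
time timeout 300 python3 kin.py
```

```text
137.5601941969022 (1, 1, 1, 1, 1, 1, 0) [1.114, -0.575, -0.352, -0.221, 0.975, 1.025, 1.78, -0.179, 0.195, 0.378, -0.218, 1.321, -0.048, -0.352, -0.09, -0.082]
127.68720265865502 (1, 1, 1, 1, 1, 1, 0) [2.235, -0.314, -0.313, -0.238, 0.013, 0.993, -0.92, 0.173, -0.538, -3.033, -0.241, 0.607, 0.258, -0.313, -0.122, 0.289]
108.96960058373087 (1, 1, 1, 1, 1, 1, 0) [3.319, -1.189, 0.122, 0.401, 1.412, 0.959, 2.51, 0.382, 0.204, 4.29, -1.083, 0.058, 0.083, 0.122, 0.052, -0.06]
101.86650851328416 (1, 1, 1, 1, 1, 1, -1) [-0.687, 0.313, 0.074, 0.077, 0.188, 0.869, -5.147, -0.28, 0.03, -0.879, 1.299, 1.858, 0.492, 0.074, 0.122, -0.074]
96.35170109482075 (1, 1, 1, 1, 1, 1, -1) [-2.409, -0.593, 0.317, 0.922, 2.433, 0.733, -1.155, -0.117, -0.122, -0.152, 1.78, -0.492, 0.029, 0.317, -0.142, 0.023]
19.088188774328486 (1, 1, 1, 1, 1, -1, 0) [-2.373, -0.672, 0.166, 1.555, 2.541, 1.704, -2.581, 0.342, -0.315, 0.079, 2.883, -5.478, 0.045, 0.166, 0.238, -0.146]
19.088161679704875 (1, 1, 1, 1, 1, -1, 0) [-2.373, -0.672, 0.166, 1.555, -0.6, -1.704, 0.561, 0.342, -0.315, 0.079, 2.883, 0.805, 0.045, 0.166, 
[... 328 characters left out ...]
-0.331]
16.303790535247465 (1, 1, 1, -1, -1, -1, 0) [-1.748, -0.495, 0.181, 1.637, 2.446, 1.786, -1.039, -0.221, -0.263, -1.9, -1.464, -2.988, 0.036, 0.181, 0.102, -0.331]
11.112123212539062 (1, 1, -1, 1, 1, -1, -1) [0.382, -0.341, -0.117, -0.752, 0.285, 1.088, 2.84, -0.277, -0.284, -3.096, 2.983, 0.401, 0.157, -0.117, 0.197, -0.037]
1.7732367440164598 (1, 1, -1, -1, 1, -1, 0) [0.009, 0.031, -0.058, -0.208, 0.096, 0.724, -0.09, 0.186, 0.292, -3.146, 0.007, 0.01, 0.285, -0.058, 0.091, 0.018]
1.773234894855158 (1, 1, -1, -1, -1, -1, 0) [0.009, 0.031, -0.058, -0.208, 0.096, 0.724, -0.09, 0.186, 0.292, -0.004, -0.007, 3.152, 0.285, -0.058, 0.091, 0.018]
real	2m16.193s
user	2m16.247s
sys	0m0.109s
```

```bash
cat > kin2.py <<'E'
import json,numpy as np
from scipy.spatial.transform import Rotation as Ro
from scipy.optimize import least_squares
r=lambda ax,a:Ro.from_euler(ax,a)
def fk(P,q):
    b,h,a1,L1,e,L2,w,v,Lt=P[:9]; o=P[9:15]; q=np.radians(q)+o
    R=r("z",q[0]); p=R.apply([a1,b,h])
    R=R*r("y",q[1]); p=p+R.apply([0,0,L1])
    R=R*r("y",-q[2]); p=p+R.apply([L2,0,e])
    R=R*r("x",-q[3]); p=p+R.apply([0,v,w])
    R=R*r("y",-q[4])*r("x",np.pi-q[5]); p=p+R.apply([Lt,0,0])
    return p,R*r("z",-np.pi/2)
if __name__=="__main__":
    D=[json.loads(l) for l in open("rec.jsonl")]
    D+=[[[82.34,20.586,.64,-.017,-70.135,-16.506],[.2762,.61544,.22574],[-89.918,.0077,155.828]]]
    def res(P,D=D):
        out=[]
        for q,p,e in D:
            a,R=fk(P,q); out+=list((a-p)/.003)+list((R*Ro.from_euler("xyz",e,degrees=True).inv()).as_rotvec()/.005)
        return np.array(out)
    s=least_squares(lambda P:np.r_[res(P),P[9:]/.02,P[:9]*.1],[-.18,.2,0,.5,0,.4,0,0,.3]+[0]*6)
    print(s.cost,s.x.round(4).tolist()); print(res(s.x).reshape(-1,6).round(1))
    json.dump(s.x.tolist(),open("kin.json","w"))
E
python3 kin2.py
```

```text
0.003982229512151543 [0.0, 0.1988, -0.0, 0.6016, -0.0, 0.4636, -0.0, -0.1918, 0.378, -0.0, -0.0, -0.0, 0.0, 0.0, 0.0]
[[ 0. -0.  0. -0.  0. -0.]
 [ 0. -0.  0.  0. -0. -0.]
 [ 0. -0.  0.  0. -0. -0.]
 [ 0. -0. -0.  0. -0. -0.]
 [-0.  0. -0. -0.  0.  0.]]
```

```bash
cat > ik.py <<'E'
from kin2 import *; from h import tgt
K=json.load(open("kin.json"))
lo=np.array([-176,-82,-58.2,-173.8,-174.7,-.2]); lo[5]=-173.6; hi=np.array([176,121.7,71.7,95.5,-.2,173.6])
def ik(p,R,seed=None,n=40):
    rng=np.random.default_rng(1); sols=[]
    f=lambda q:np.r_[(fk(K,q)[0]-p)/.01,(fk(K,q)[1]*R.inv()).as_rotvec()*5]
    for k in range(n):
        x=np.clip(seed,lo+.1,hi-.1) if seed is not None else rng.uniform(lo,hi)
        if seed is None: x[0]=rng.uniform(-60,100)
        s=least_squares(f,x,bounds=(lo,hi),x_scale=30,max_nfev=60)
        if np.abs(s.fun).max()<.02 and not any(np.abs(s.x-t).max()<2 for t in sols): sols.append(s.x)
        if seed is not None: break
    return sols
E
python3 - <<'E'
from ik import *
for nm,g,y in(("pick",[.567,.2316,.187],9.6),("pre",[.567,.2316,.30],9.6),("hook",[.6223,-.031,.218],-13.2),("hook+25",[.6223,-.031,.243],-13.2),("hookpre",[.52,-.007,.243],-13.2)):
  for lean in(30,35):
    for fl in(1,-1):
        p,R,_=tgt(g,y,lean,0,fl); print(nm,lean,fl,[s.round(0).tolist() for s in ik(p,R)])
E
```

```text
pick 30 1 [[34.0, 4.0, -55.0, 76.0, -12.0, 174.0]]
pick 30 -1 [[34.0, 4.0, -55.0, 74.0, -13.0, -5.0]]
pick 35 1 []
pick 35 -1 []
pre 30 1 [[49.0, -3.0, -39.0, 34.0, -34.0, -154.0]]
pre 30 -1 [[49.0, -3.0, -39.0, 34.0, -34.0, 26.0]]
pre 35 1 [[46.0, -4.0, -47.0, 49.0, -27.0, -167.0]]
pre 35 -1 [[46.0, -4.0, -47.0, 49.0, -27.0, 13.0]]
hook 30 1 [[17.0, 2.0, -49.0, 52.0, -18.0, -167.0]]
hook 30 -1 [[17.0, 2.0, -49.0, 52.0, -18.0, 13.0]]
hook 35 1 []
hook 35 -1 []
hook+25 30 1 [[20.0, 1.0, -45.0, 43.0, -23.0, -160.0]]
hook+25 30 -1 [[20.0, 1.0, -45.0, 43.0, -23.0, 20.0]]
hook+25 35 1 []
hook+25 35 -1 [[9.0, -0.0, -54.0, 75.0, -13.0, -3.0]]
hookpre 30 1 [[29.0, -10.0, -55.0, 45.0, -28.0, -169.0]]
hookpre 30 -1 [[29.0, -10.0, -55.0, 45.0, -28.0, 11.0]]
hookpre 35 1 []
hookpre 35 -1 []
```

```bash
python3 - <<'E'
from ik import *
c,s=np.cos(np.radians(-13.2)),np.sin(np.radians(-13.2))
H=lambda x,z:[.6223+c*x,-.031+s*x,z]
for nm,g,y in(("pick",[.567,.2316,.187],9.6),("hook",H(-.003,.218),-13.2),("h+20",H(-.003,.238),-13.2),("h-50",H(-.05,.242),-13.2),("h-100",H(-.1,.242),-13.2),("h-140",H(-.14,.3),-13.2),("h-100hi",H(-.1,.32),-13.2)):
  seed=[30,0,-45,45,-25,10]
  for lean in(26,28,30,31,32,33,34,35):
        p,R,_=tgt(g,y,lean); q=ik(p,R,seed)
        if q: seed=q[0]
        print(nm,lean,q[0].round(0).tolist() if q else None)
E
```

```text
pick 26 [44.0, 5.0, -48.0, 44.0, -21.0, 16.0]
pick 28 [41.0, 4.0, -52.0, 56.0, -17.0, 7.0]
pick 30 [34.0, 4.0, -55.0, 74.0, -13.0, -5.0]
pick 31 [29.0, 3.0, -56.0, 86.0, -10.0, -13.0]
pick 32 None
pick 33 None
pick 34 None
pick 35 None
hook 26 [21.0, 4.0, -42.0, 34.0, -26.0, 28.0]
hook 28 [19.0, 3.0, -46.0, 42.0, -22.0, 21.0]
hook 30 [17.0, 2.0, -50.0, 52.0, -18.0, 13.0]
hook 31 [15.0, 2.0, -51.0, 59.0, -16.0, 8.0]
hook 32 [12.0, 2.0, -53.0, 67.0, -14.0, 2.0]
hook 33 [8.0, 1.0, -55.0, 77.0, -11.0, -5.0]
hook 34 [2.0, 1.0, -56.0, 91.0, -8.0, -13.0]
hook 35 None
h+20 26 [21.0, 3.0, -40.0, 30.0, -30.0, 31.0]
h+20 28 [21.0, 2.0, -43.0, 37.0, -26.0, 26.0]
h+20 30 [19.0, 1.0, -46.0, 44.0, -23.0, 19.0]
h+20 31 [18.0, 1.0, -48.0, 49.0, -21.0, 15.0]
h+20 32 [16.0, 0.0, -50.0, 55.0, -19.0, 11.0]
h+20 33 [14.0, 0.0, -52.0, 61.0, -17.0, 6.0]
h+20 34 [11.0, -0.0, -54.0, 69.0, -14.0, 1.0]
h+20 35 [7.0, -0.0, -55.0, 79.0, -12.0, -6.0]
h-50 26 [25.0, -2.0, -44.0, 32.0, -31.0, 27.0]
h-50 28 [24.0, -3.0, -47.0, 38.0, -28.0, 22.0]
h-50 30 [23.0, -4.0, -51.0, 45.0, -25.0, 16.0]
h-50 31 [22.0, -4.0, -52.
[... 585 characters left out ...]

h-140 30 [38.0, -17.0, -50.0, 35.0, -42.0, 16.0]
h-140 31 [38.0, -17.0, -52.0, 37.0, -41.0, 14.0]
h-140 32 [38.0, -18.0, -53.0, 39.0, -40.0, 12.0]
h-140 33 [38.0, -18.0, -54.0, 41.0, -40.0, 10.0]
h-140 34 [37.0, -19.0, -55.0, 44.0, -39.0, 8.0]
h-140 35 [37.0, -19.0, -57.0, 46.0, -38.0, 6.0]
h-100hi 26 [32.0, -11.0, -39.0, 26.0, -46.0, 29.0]
h-100hi 28 [32.0, -12.0, -42.0, 29.0, -44.0, 26.0]
h-100hi 30 [33.0, -13.0, -45.0, 33.0, -41.0, 22.0]
h-100hi 31 [33.0, -14.0, -46.0, 35.0, -40.0, 21.0]
h-100hi 32 [33.0, -14.0, -47.0, 37.0, -39.0, 19.0]
h-100hi 33 [33.0, -14.0, -49.0, 39.0, -38.0, 17.0]
h-100hi 34 [32.0, -15.0, -50.0, 41.0, -37.0, 15.0]
h-100hi 35 [32.0, -15.0, -51.0, 44.0, -36.0, 13.0]
```

```bash
python3 - <<'E'
from ik import *; from h import delta
seed=[34,4,-55,74,-13,-5]
for b in(0,.03,.06,.1):
    p,R,d=tgt([.564,.231,.187],9.6,30,b); q=ik(p,R,seed)[0]; seed=q; print(b,p.round(4),q.round(0))
delta(p,R); print(d*10)
E
```

```text
0 [0.5733 0.2326 0.1707] [ 34.   3. -55.  74. -13.  -6.]
0.03 [0.5585 0.2301 0.1967] [ 43.   0. -53.  56. -19.   6.]
0.06 [0.5437 0.2276 0.2227] [ 48.  -3. -51.  47. -25.  12.]
0.1 [0.524  0.2242 0.2573] [ 52.  -7. -48.  39. -32.  17.]
t 5.675 tcp [0.6034 0.2306 0.4233] F [-0.2 -0.1 -0.1] open 0.0874 j [ 24.  13.  21. -22. -91.  73.]
target [0.524  0.2242 0.2573] dcm [ -7.95  -0.64 -16.59] rot [-17.49 -33.08  -4.95]
[ 4.92998019  0.83384373 -8.66025404]
```

>>> step_arm([
  [[1,-1.33,-0.11,0,-2.92,-5.51,-0.83],[1,-1.33,-0.11,0,-2.92,-5.51,-0.83],[1,-1.33,-0.11,0,-2.92,-5.51,-0.83],[1,-1.33,-0.11,0,-2.92,-5.51,-0.83],[1,-1.33,-0.1,0,-2.91,-5.51,-0.83],[1,-1.3,-0.1,0,-2.9,-5.53,-0.8],[1,0,0,-3.3,0,0,0],[1,0,0,-3.3,0,0,0],[1,0,0,-3.3,0,0,0],[1,0,0,-3.3,0,0,0],[1,0,0,-3.3,0,0,0],[1,0,0,0,0,0,0]],
])

```text
clock: 7.18
tool_pos: [0.5238, 0.2208, 0.2563]
orientation: [-89.9, 29.9, -170.4]
force: [0.5, -1.0, 0.2]
opening: 0.0877
```

```bash
python3 - <<'E'
from ik import *; from h import delta
p,R,d=tgt([.564,.231,.187],9.6,30,0);delta(p,R)
E
```

```text
t 7.175 tcp [0.5238 0.2208 0.2563] F [ 0.5 -1.   0.2] open 0.0877 j [ 52.  -7. -48.  39. -32.  17.]
target [0.5733 0.2326 0.1707] dcm [ 4.94  1.17 -8.56] rot [ 0.13 -0.06  0.03]
```

>>> step_arm([
  [[1,0.55,0.13,-0.95,0,0,0],[1,0.55,0.13,-0.95,0,0,0],[1,0.55,0.13,-0.95,0,0,0],[1,0.55,0.13,-0.95,0,0,0],[1,0.55,0.13,-0.95,0,0,0],[1,0.55,0.13,-0.95,0,0,0],[1,0.55,0.13,-0.95,0,0,0],[1,0.55,0.13,-0.95,0,0,0],[1,0.54,0.13,-0.96,0,0,0],[1,0,0,0,0,0,0],[1,0,0,0,0,0,0]],
])

```text
clock: 8.55
tool_pos: [0.5753, 0.2342, 0.1736]
orientation: [-90.1, 30.1, -170.6]
force: [0.2, 0.2, -0.1]
opening: 0.0879
```

```bash
python3 - <<'E'
from ik import *; from h import delta
p,R,d=tgt([.564,.231,.187],9.6,30,0);delta(p,R)
E
```

```text
t 8.55 tcp [0.5753 0.2342 0.1736] F [ 0.2  0.2 -0.1] open 0.0879 j [ 35.   3. -55.  73. -13.  -5.]
target [0.5733 0.2326 0.1707] dcm [-0.2  -0.16 -0.29] rot [-0.13  0.1   0.14]
```

>>> step_arm([
  [[1,-0.2,-0.16,-0.25,0,0,0],[-1,0,0,0,0,0,0],[-1,0,0,0,0,0,0],[-1,0,0,0,0,0,0],[-1,0,0,0,0,0,0],[-1,0,0,0,0,0,0],[-1,0,0,0,0,0,0],[-1,0,0,0,0,0,0]],
])

```text
clock: 9.55
tool_pos: [0.5729, 0.2329, 0.1707]
orientation: [-90.1, 30.1, -170.6]
force: [0.1, 0.3, 0.6]
opening: 0.0236
```

>>> step_arm([
  [[-1,0,0,0,0,0,0],[-1,0,0,1,0,0,0],[-1,0,0,1,0,0,0],[-1,0,0,1,0,0,0],[-1,0,0,2,0,0,0],[-1,0,0,0,0,0,0]],
])

```text
clock: 10.3
tool_pos: [0.5729, 0.234, 0.2215]
orientation: [-90.2, 30.2, -170.6]
force: [0.5, 1.5, -4.8]
opening: 0.0118
```

```bash
python3 - <<'E'
from ik import *; from h import *
p,R,d=tgt([.564,.231,.187],9.6,30,0);delta(p,R)
for n in P: cv2.imwrite(f"pics/{n}3.png",ctrl.snapshot(n))
a=cv2.resize(cv2.imread("pics/top3.png")[180:280,210:310],(396,396),interpolation=2)
b=cv2.resize(cv2.imread("pics/scene3.png")[215:345,205:335],(396,396),interpolation=2)
cv2.imwrite("pics/m3.png",np.hstack([a,b]))
c,s=np.cos(np.radians(-13.2)),np.sin(np.radians(-13.2))
H=lambda x,z:[.6223+c*x,-.031+s*x,z]
seed=[52,-7,-48,39,-32,17]
for g,y in((H(-.13,.30),9.6),(H(-.13,.30),-13.2),(H(-.13,.243),-13.2),(H(-.1,.243),-13.2),(H(-.003,.243),-13.2)):
    p,R,d=tgt(g,y,30); q=ik(p,R,seed); print(p.round(4),[t.round(0) for t in q])
    if q: seed=q[0]
E
```

```text
t 10.3 tcp [0.5729 0.234  0.2215] F [ 0.5  1.5 -4.8] open 0.0118 j [ 45.   0. -48.  47. -23.  14.]
target [0.5733 0.2326 0.1707] dcm [ 0.04 -0.14 -5.08] rot [-0.22  0.13  0.07]
[5.050e-01 3.000e-04 2.837e-01] [array([ 29., -17., -44.,  17., -35.,  59.])]
[ 0.5049 -0.0035  0.2837] [array([ 36., -16., -50.,  35., -41.,  17.])]
[ 0.5049 -0.0035  0.2267] [array([ 32., -13., -57.,  44., -31.,   9.])]
[ 0.5341 -0.0103  0.2267] [array([ 28.,  -9., -55.,  45., -28.,  12.])]
[ 0.6285 -0.0325  0.2267] [array([ 20.,   1., -46.,  43., -24.,  20.])]
```

View pics/m3.png

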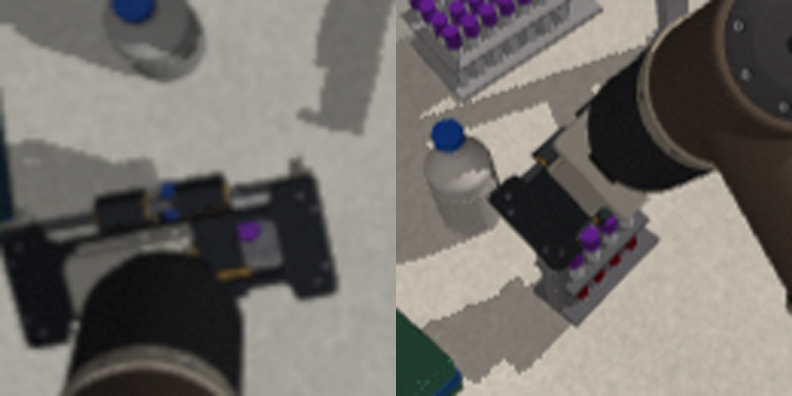

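>>> step_arm([
  [[-1,0,0,1.5,0,0,0],[-1,0,0,2,0,0,0],[-1,0,0,2,0,0,0],[-1,0,-0.5,0.7,0,0,0],[-1,-0.6,-2,0,0,0,-2],[-1,-0.6,-2,0,0,0,-2],[-1,-0.6,-2,0,0,0,-2],[-1,-0.6,-2,0,0,0,-2],[-1,-0.6,-2,0,0,0,-2],[-1,-0.6,-2,0,0,0,-2],[-1,-0.6,-2,0,0,0,-2],[-1,-0.6,-2,0,0,0,-2]],
])

```text
clock: 11.9
tool_pos: [0.5245, 0.0666, 0.2828]
orientation: [-90.1, 30.1, 173.3]
force: [-0.3, -0.0, -3.9]
opening: 0.0118
```

>>> step_arm([
  [[-1,-0.6,-2,0,0,0,-2],[-1,-0.6,-2,0,0,0,-2],[-1,-0.6,-2,0,0,0,-2],[-1,-0.3,-0.8,0,0,0,-0.8],[-1,0,0,0,0,0,0],[-1,0,0,0,0,0,0]],
])

```text
clock: 12.65
tool_pos: [0.5042, 0.0003, 0.2829]
orientation: [-90.1, 30.1, 166.7]
force: [0.5, 0.8, -3.2]
opening: 0.0119
```

```bash
python3 - <<'E'
from ik import *; from h import *
c,s=np.cos(np.radians(-13.2)),np.sin(np.radians(-13.2))
p,R,d=tgt([.6223-c*.13,-.031-s*.13,.243],-13.2,30,0);delta(p,R)
for n in P: cv2.imwrite(f"pics/{n}4.png",ctrl.snapshot(n))
a=cv2.resize(cv2.imread("pics/top4.png")[150:290,280:420],(396,396),interpolation=2)
b=cv2.resize(cv2.imread("pics/scene4.png")[150:300,240:390],(396,396),interpolation=2)
cv2.imwrite("pics/m4.png",np.hstack([a,b]))
E
```

```text
t 12.65 tcp [5.042e-01 3.000e-04 2.829e-01] F [ 0.5  0.8 -3.2] open 0.0119 j [ 37. -16. -50.  36. -41.  16.]
target [ 0.5049 -0.0035  0.2267] dcm [ 0.07 -0.37 -5.62] rot [-0.1   0.14  0.08]
```

View pics/m4.png

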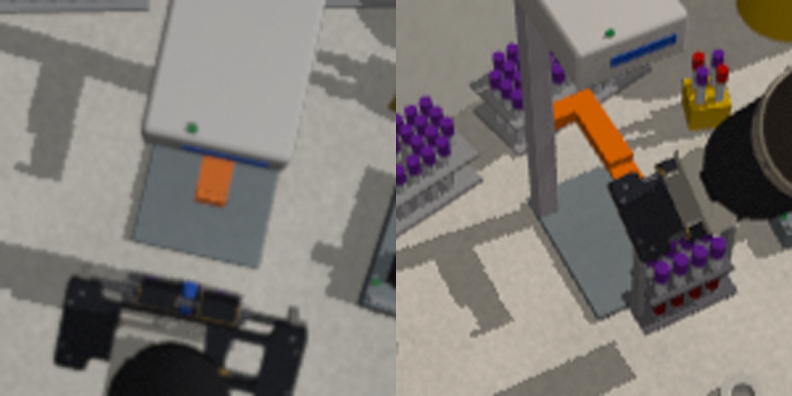

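The carrier hangs upright and square in front of the hook. Next I lower it to entry height and advance part way.

>>> step_arm([
  [[-1,0,-0.18,-1.4,0,0,0],[-1,0,-0.18,-1.4,0,0,0],[-1,0,0,-1.4,0,0,0],[-1,0,0,-1.4,0,0,0],[-1,1,-0.23,0,0,0,0],[-1,1,-0.23,0,0,0,0],[-1,1,-0.23,0,0,0,0],[-1,1,-0.23,0,0,0,0],[-1,1,-0.23,0,0,0,0],[-1,0.8,-0.2,0,0,0,0],[-1,0,0,0,0,0,0]],
])

```text
clock: 14.12
tool_pos: [0.5623, -0.0174, 0.2266]
orientation: [-90.1, 30.1, 166.6]
force: [-0.0, 0.0, -2.9]
opening: 0.0119
```

```bash
python3 - <<'E'
from ik import *; from h import *
c,s=np.cos(np.radians(-13.2)),np.sin(np.radians(-13.2))
p,R,d=tgt([.6223-c*.006,-.031-s*.006,.2425],-13.2,30,0);delta(p,R)
for n in P: cv2.imwrite(f"pics/{n}5.png",ctrl.snapshot(n))
a=cv2.resize(cv2.imread("pics/top5.png")[180:260,310:390],(396,396),interpolation=2)
b=cv2.resize(cv2.imread("pics/scene5.png")[170:270,270:370],(396,396),interpolation=2)
cv2.imwrite("pics/m5.png",np.hstack([a,b]))
# predicted tab top face / bar corners in the hook-aligned pose
o=ctrl.get_obs(); g=o["tool_pos"]-d*ctrl.pinch_z; dz=o["tool_pos"][2]-.1707
q=[g[0]+.003*c,g[1]+.003*s,np.radians(-13.2)]
print("hook-frame x,y of carrier",np.array([[c,s],[-s,c]])@(np.array(q[:2])-[.6223,-.031]),"bar z",.144+dz)
cb=box(-.013,.013,-.006,.006,.206+dz-.012,.206+dz)
print("pred tab top",proj("top",pose(q,[0,0,.206+dz])),"blob",blob(cv2.imread("pics/top5.png"),"blue",335,365,215,245))
for y in(-.057,.057): print("bar end",proj("top",pose(q,[0,y,.156+dz])),proj("scene",pose(q,[0,y,.156+dz])))
E
```

```text
t 14.125 tcp [ 0.5623 -0.0174  0.2266] F [-0.   0.  -2.9] open 0.0119 j [ 25.  -6. -53.  45. -26.  14.]
target [ 0.6256 -0.0318  0.2262] dcm [ 6.33 -1.43 -0.04] rot [-0.07  0.1   0.14]
hook-frame x,y of carrier [-0.06851963 -0.00061291] bar z 0.19983089631449713
pred tab top [[352.50518464 232.56278245]] blob (array([352.35, 230.65]), 20)
bar end [[372.96718528 239.41682882]] [[357.23858811 217.81064168]]
bar end [[330.21601924 230.16855011]] [[321.43133896 233.13444326]]
```

View pics/m5.png

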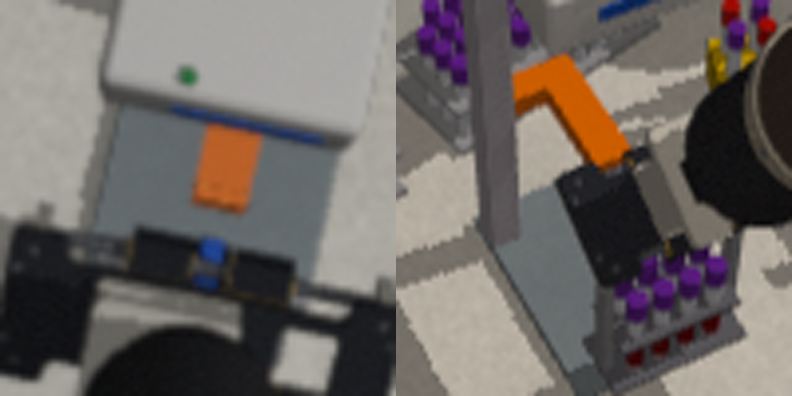

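The tab blob at (352,231) in the top image matches the prediction, and the carrier is lined up with the hook to within a millimetre sideways. Next is advancing over the lip.

>>> step_arm([
  [[-1,0.7,-0.16,0,0,0,0],[-1,0.7,-0.16,0,0,0,0],[-1,0.7,-0.16,0,0,0,0],[-1,0.7,-0.16,0,0,0,0],[-1,0.7,-0.16,0,0,0,0],[-1,0.7,-0.16,0,0,0,0],[-1,0.7,-0.16,0,0,0,0],[-1,0.7,-0.16,0,0,0,0],[-1,0.7,-0.16,0,0,0,0],[-1,0,0,0,0,0,0],[-1,0,0,0,0,0,0]],
])

```text
clock: 15.6
tool_pos: [0.6247, -0.0317, 0.2266]
orientation: [-90.1, 30.1, 166.6]
force: [0.2, -0.2, -3.9]
opening: 0.0118
```

```bash
cat > chk.py <<'E'
from ik import *; from h import *
c,s=np.cos(np.radians(-13.2)),np.sin(np.radians(-13.2))
p,R,d=tgt([.6223-c*.005,-.031-s*.005,.2425],-13.2,30,0);delta(p,R)
o=ctrl.get_obs(); g=o["tool_pos"]-d*ctrl.pinch_z; dz=o["tool_pos"][2]-.1707
q=[g[0]+.003*c,g[1]+.003*s]
print("hook-frame carrier",np.array([[c,s],[-s,c]])@(np.array(q)-[.6223,-.031]),"bar z",.144+dz)
E
python3 chk.py
```

```text
t 15.6 tcp [ 0.6247 -0.0317  0.2266] F [ 0.2 -0.2 -3.9] open 0.0118 j [ 20.   0. -46.  44. -23.  19.]
target [ 0.6266 -0.032   0.2262] dcm [ 0.19 -0.03 -0.04] rot [-0.08  0.11  0.11]
hook-frame carrier [-0.00392009 -0.00011552] bar z 0.1998878383258118
```

>>> step_arm([
  [[-1,0.2,0,-0.3,0,0,0],[-1,0,0,-0.3,0,0,0],[-1,0,0,-0.3,0,0,0],[-1,0,0,-0.3,0,0,0],[-1,0,0,-0.3,0,0,0],[-1,0,0,-0.3,0,0,0],[-1,0,0,-0.2,0,0,0],[-1,0,0,0,0,0,0]],
])

```text
clock: 16.6
tool_pos: [0.6268, -0.0318, 0.2065]
orientation: [-90.1, 30.1, 166.6]
force: [-0.8, -0.8, -4.3]
opening: 0.0118
```

```bash
python3 chk.py
```

```text
t 16.6 tcp [ 0.6268 -0.0318  0.2065] F [-0.8 -0.8 -4.3] open 0.0118 j [ 17.   2. -49.  50. -19.  14.]
target [ 0.6266 -0.032   0.2262] dcm [-0.02 -0.02  1.97] rot [-0.08  0.11  0.11]
hook-frame carrier [-0.00187437  0.00028051] bar z 0.1798427879849791
```

>>> step_arm([
  [[-1,0,0,-0.15,0,0,0],[-1,0,0,-0.15,0,0,0],[-1,0,0,0,0,0,0]],
])

```text
clock: 16.98
tool_pos: [0.6268, -0.0317, 0.2036]
orientation: [-90.1, 30.1, 166.6]
force: [0.3, 0.1, -3.4]
opening: 0.0114
```

```bash
python3 chk.py
```

```text
t 16.975 tcp [ 0.6268 -0.0317  0.2036] F [ 0.3  0.1 -3.4] open 0.0114 j [ 17.   2. -50.  52. -19.  13.]
target [ 0.6266 -0.032   0.2262] dcm [-0.02 -0.03  2.26] rot [-0.08  0.11  0.1 ]
hook-frame carrier [-0.00187533  0.00037283] bar z 0.17689478267073655
```

Still in free space (about 2 mm to go). I'll keep lowering until contact.

>>> step_arm([
  [[-1,0,0,-0.1,0,0,0],[-1,0,0,-0.1,0,0,0],[-1,0,0,0,0,0,0]],
])

```text
clock: 17.35
tool_pos: [0.6268, -0.0317, 0.2017]
orientation: [-90.1, 30.1, 166.6]
force: [-0.7, -0.9, -3.8]
opening: 0.0116
```

>>> step_arm([
  [[-1,0,0,-0.1,0,0,0],[-1,0,0,0,0,0,0]],
])

```text
clock: 17.6
tool_pos: [0.6272, -0.0316, 0.2016]
orientation: [-90.1, 30.2, 166.6]
force: [-2.7, -0.6, 1.6]
opening: 0.0118
```

>>> step_arm([
  [[-1,0,0,0.08,0,0,0],[-0.6,0,0,0,0,0,0],[-0.5,0,0,0,0,0,0],[-0.3,0,0,0,0,0,0],[0,0,0,0,0,0,0],[0,0,0,0,0,0,0],[0,0,0,0,0,0,0]],
])

```text
clock: 18.48
tool_pos: [0.6269, -0.0316, 0.2015]
orientation: [-90.1, 30.1, 166.6]
force: [-0.3, 0.3, 0.1]
opening: 0.0436
```

```bash
python3 - <<'E'
from ik import *; from h import *
for n in P: cv2.imwrite(f"pics/{n}6.png",ctrl.snapshot(n))
o=ctrl.get_obs(); R=Ro.from_euler("xyz",o["orientation"],degrees=True); d=R.apply([0,1,0]); print(d)
seed=o["joint_pos"]; print(seed.round(0))
for b,u in((.03,0),(.06,0),(.1,0),(.1,.05),(.14,.05)):
    q=ik(o["tool_pos"]-d*b+[0,0,u],R,seed); print(b,u,[t.round(0) for t in q]); seed=q[0] if q else seed
# slide: vertical-ish options, gripper shut, push from near side
for l in(0,15,30):
  for yaw in(-18.6,71.4,-108.6):
    for g in([.52,-.231,.066],[.58,-.251,.066]):
        p,R2,_=tgt(g,yaw,l); print(l,yaw,g,[t.round(0).tolist() for t in ik(p,R2,n=25)])
E
```

```text
[ 0.48845485 -0.11375607 -0.86514242]
[ 17.   2. -50.  53. -18.  12.]
0.03 0 [array([ 21.,  -1., -48.,  44., -24.,  18.])]
0.06 0 [array([ 24.,  -4., -45.,  38., -29.,  22.])]
0.1 0 [array([ 27.,  -8., -43.,  34., -36.,  25.])]
0.1 0.05 [array([ 29.,  -9., -36.,  29., -43.,  30.])]
0.14 0.05 [array([ 31., -12., -34.,  27., -50.,  31.])]
0 -18.6 [0.52, -0.231, 0.066] [[-4.0, 21.0, -25.0, -0.0, -44.0, 76.0]]
0 -18.6 [0.58, -0.251, 0.066] [[-6.0, 26.0, -17.0, -0.0, -47.0, 77.0]]
0 71.4 [0.52, -0.231, 0.066] [[-4.0, 21.0, -25.0, -0.0, -44.0, 166.0]]
0 71.4 [0.58, -0.251, 0.066] [[-6.0, 26.0, -17.0, -0.0, -47.0, 167.0]]
0 -108.6 [0.52, -0.231, 0.066] [[-4.0, 21.0, -25.0, -0.0, -44.0, -14.0]]
0 -108.6 [0.58, -0.251, 0.066] [[-6.0, 26.0, -17.0, -0.0, -47.0, -13.0]]
15 -18.6 [0.52, -0.231, 0.066] [[-2.0, 15.0, -43.0, 14.0, -18.0, 61.0]]
15 -18.6 [0.58, -0.251, 0.066] [[-4.0, 20.0, -34.0, 10.0, -22.0, 66.0]]
15 71.4 [0.52, -0.231, 0.066] [[-15.0, 23.0, -16.0, -19.0, -52.0, -172.0]]
15 71.4 [0.58, -0.251, 0.066] [[-15.0, 28.0, -8.0, -18.0, -55.0, -173.0]]
15 -108.6 [0.52, -0.231, 0.066] [[4.0, 22.0, -34.0, 21.0, -42.0, -39.0]]
15 -108.6 [0.58, -0.251, 0.066] [[2.0, 26.0, -26.0, 20.0, -45.0, -35.0]]
30 -18.6 [0.52, -0.231, 0.066] []
30 -18.6 [0.58, -0.251, 0.066] []
30 71.4 [0.52, -0.231, 0.066] [[-26.0, 27.0, -8.0, -34.0, -63.0, -155.0]]
30 71.4 [0.58, -0.251, 0.066] [[-25.0, 31.0, -1.0, -33.0, -66.0, -158.0]]
30 -108.6 [0.52, -0.231, 0.066] [[9.0, 25.0, -39.0, 37.0, -47.0, -58.0]]
30 -108.6 [0.58, -0.251, 0.066] [[7.0, 29.0, -31.0, 36.0, -50.0, -54.0]]
```

>>> step_arm([
  [[0,-0.49,0.11,0.87,0,0,0],[0,-0.49,0.11,0.87,0,0,0],[0,-0.49,0.11,0.87,0,0,0],[0,-0.49,0.11,0.87,0,0,0],[0,-0.49,0.11,0.87,0,0,0],[0,-0.98,0.23,1.73,0,0,0],[0,-0.98,0.23,1.73,0,0,0],[0,-0.98,0.23,1.73,0,0,0],[0,-2,0.5,1.5,0,0,0],[0,-2,0.5,1.5,0,0,0],[0,0,0,0,0,0,0]],
])

```text
clock: 19.95
tool_pos: [0.5326, -0.0085, 0.3288]
orientation: [-90.3, 30.2, 166.6]
force: [1.0, 0.3, -0.2]
opening: 0.0436
```

```bash
python3 - <<'E'
from ik import *; from h import *
for n in P: cv2.imwrite(f"pics/{n}7.png",ctrl.snapshot(n))
a=cv2.resize(cv2.imread("pics/top7.png")[170:270,300:400],(396,396),interpolation=2)
b=cv2.resize(cv2.imread("pics/scene7.png")[160:280,265:385],(396,396),interpolation=2)
cv2.imwrite("pics/m7.png",np.hstack([a,b]))
c,s=np.cos(np.radians(-13.2)),np.sin(np.radians(-13.2))
def fore(q):
    qq=np.radians(q);R=r("z",qq[0]);e=R.apply([0,0,K[1]]);R=R*r("y",qq[1]);e=e+R.apply([0,0,K[3]]);R=R*r("y",-qq[2]);w=e+R.apply([K[5],0,0]);w2=w+(R*r("x",-qq[3])).apply([0,K[7],0])
    f=lambda x:(np.r_[np.array([[c,s],[-s,c]])@(x[:2]-[.6223,-.031]),x[2]]*1000).round(0)
    return f(e),f(w),f(w2)
for l in(0,10,15,18,20,22,25):
  for nm,g in(("home",[.539,-.2376,.068]),("far",[.5825,-.2525,.068]),("pre",[.539,-.2376,.16])):
    p,R2,_=tgt(g,-18.6,l); q=ik(p,R2,[-2,15,-40,14,-18,61]); print(l,nm,q[0].round(0).tolist() if q else None, *(fore(q[0]) if q else ()))
p,R2,_=tgt([.539,-.2376,.20],-18.6,18); delta(p,R2)
E
```

```text
0 home [-5.0, 22.0, -23.0, -0.0, -45.0, 76.0] [-386.  -78.  755.] [-62. -30. 427.] [ -34. -220.  427.]
0 far [-6.0, 26.0, -16.0, -0.0, -48.0, 77.0] [-352.  -78.  740.] [-13. -35. 427.] [  12. -225.  427.]
0 pre [-5.0, 16.0, -17.0, -0.0, -56.0, 76.0] [-444.  -87.  776.] [-62. -30. 519.] [ -34. -220.  519.]
10 home [-3.0, 18.0, -33.0, 5.0, -29.0, 70.0] [-430.  -80.  771.] [-143.  -29.  410.] [ -96. -214.  422.]
10 far [-4.0, 22.0, -27.0, 5.0, -32.0, 72.0] [-395.  -78.  758.] [-91. -32. 412.] [ -50. -219.  422.]
10 pre [-3.0, 11.0, -27.0, 4.0, -42.0, 72.0] [-497.  -91.  789.] [-138.  -27.  503.] [ -96. -214.  514.]
15 home [-3.0, 16.0, -40.0, 12.0, -20.0, 63.0] [-449.  -81.  777.] [-194.  -33.  393.] [-126. -211.  415.]
15 far [-4.0, 20.0, -33.0, 10.0, -23.0, 67.0] [-413.  -79.  765.] [-137.  -34.  395.] [ -81. -216.  415.]
15 pre [-2.0, 9.0, -32.0, 7.0, -35.0, 68.0] [-522.  -94.  793.] [-179.  -28.  488.] [-126. -211.  507.]
18 home [-3.0, 15.0, -46.0, 22.0, -13.0, 54.0] [-459.  -85.  780.] [-238.  -46.  375.] [-144. -210.  410.]
18 far [-4.0, 19.0, -38.0, 16.0, -16.0, 60.0] [-423.  -81.  769.] [-173.  -40.  380.] [ -99. -214.  410.]
18 pre [-2.0, 8.0, -36.0, 10.0, -30.0, 65.0] [-535.  -96.  795.] [-205.  -30.  477.] [-144. -210.  502.]
20 home None
20 far [-5.0, 18.0, -43.0, 27.0, -10.0, 51.0] [-430.  -86.  771.] [-210.  -55.  364.] [-110. -213.  406.]
20 pre [-2.0, 7.0, -39.0, 13.0, -26.0, 62.0] [-544.  -98.  796.] [-224.  -32.  467.] [-156. -209.  498.]
22 home None
22 far None
22 pre [-2.0, 6.0, -42.0, 17.0, -22.0, 58.0] [-552.  -99.  797.] [-245.  -36.  455.] [-168. -208.  493.]
25 home None
25 far None
25 pre [-2.0, 5.0, -47.0, 26.0, -15.0, 50.0] [-564. -103.  798.] [-283.  -49.  433.] [-185. -206.  486.]
t 20.05 tcp [ 0.533  -0.0089  0.3271] F [ 0.7  0.5 -0.4] open 0.044 j [ 34. -14. -42.  31. -45.  24.]
target [ 0.5445 -0.2395  0.1821] dcm [  1.15 -23.06 -14.5 ] rot [ 3.18 11.71 -5.31]
```

View pics/m7.png

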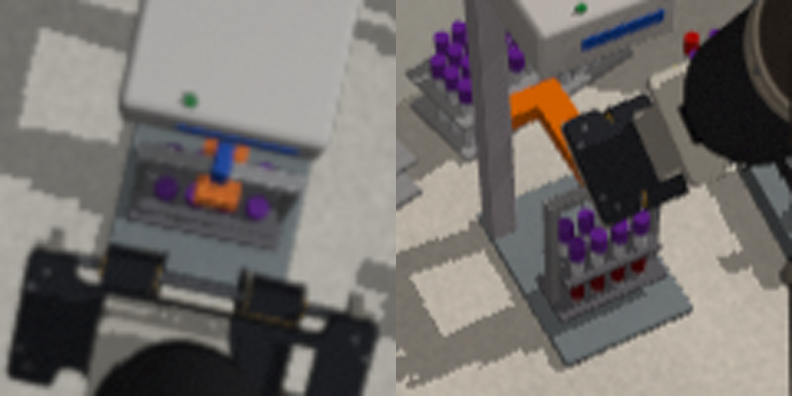

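The carrier hangs straight in the pocket: bar level, tab centred over the orange floor at crop (222,160). Next is the slide, with a 15° lean so the forearm stays well in front of the reader head.

>>> step_arm([
  [[0,-0.5,-1.5,0,0,0,0],[0,-0.5,-2.5,0,0,0,0],[0,0,-2.5,0,0.4,1.5,-0.7],[0,0,-2.5,0,0.4,1.5,-0.7],[0,0,-2.5,0,0.4,1.5,-0.7],[0,0,-2.5,0,0.4,1.5,-0.7],[0,0,-2.5,-2,0.4,1.5,-0.7],[0,0,-2.5,-2,0.4,1.5,-0.7],[0,0.5,-2,-2,0.4,1.5,-0.7],[0,0.5,-2,-2,0.4,1.5,-0.4],[0,0,0,0,0,0,0]],
])

```text
clock: 21.42
tool_pos: [0.532, -0.2411, 0.2438]
orientation: [-89.8, 17.4, 161.3]
force: [-0.5, -0.4, -0.3]
opening: 0.0438
```

```bash
cat > sl.py <<'E'
from ik import *; from h import *
import sys
z=float(sys.argv[1]); p,R2,_=tgt([.539,-.2376,z],-18.6,15); delta(p,R2)
E
python3 sl.py .13; python3 - <<'E'
from h import *
# carrier clear? refit fin with arm out of the way is not needed; check fin blob unchanged
for n,w in(("top",(415,435,235,255)),("scene",(380,402,208,232))):
    im=ctrl.snapshot(n); cv2.imwrite(f"pics/{n}8.png",im)
    try: print(n,blob(im,"red",*w))
    except Exception as e: print(n,e)
E
```

```text
t 21.425 tcp [ 0.532  -0.2411  0.2438] F [-0.5 -0.4 -0.3] open 0.0438 j [ -2.   1. -27.   7. -46.  69.]
target [ 0.5436 -0.2392  0.1118] dcm [  1.17   0.2  -13.2 ] rot [0.95 2.21 0.2 ]
top (array([nan, nan]), 0)
scene (array([391.72580645, 219.41935484]), 62)h.py:22: RuntimeWarning: Mean of empty slice.
  v,u=np.nonzero(m); return np.array([u.mean(),v.mean()]),len(u)
  ret = ret.dtype.type(ret / rcount)
```

>>> step_arm([
  [[0,0.2,0,-2,0.2,0.45,0],[0,0.2,0,-2,0.2,0.45,0],[0,0.2,0.1,-2,0.2,0.45,0],[0,0.2,0.1,-2,0.2,0.45,0.1],[0,0.2,0,-2,0.2,0.4,0.1],[0,0.2,0,-2,0,0,0],[0,0,0,-1,0,0,0],[0,0,0,0,0,0,0],[0,0,0,0,0,0,0]],
])

```text
clock: 22.65
tool_pos: [0.5454, -0.2372, 0.1176]
orientation: [-90.1, 15.3, 161.6]
force: [-0.2, -0.0, 0.9]
opening: 0.044
```

```bash
python3 sl.py .070; python3 - <<'E'
from h import *
for n in P: cv2.imwrite(f"pics/{n}9.png",ctrl.snapshot(n))
a=cv2.resize(cv2.imread("pics/top9.png")[195:285,375:465],(396,396),interpolation=2)
b=cv2.resize(cv2.imread("pics/scene9.png")[170:270,350:450],(396,396),interpolation=2)
cv2.imwrite("pics/m9.png",np.hstack([a,b]))
E
```

```text
t 22.65 tcp [ 0.5454 -0.2372  0.1176] F [-0.2 -0.   0.9] open 0.044 j [ -2.  11. -34.   8. -31.  67.]
target [ 0.5436 -0.2392  0.0518] dcm [-0.18 -0.2  -6.57] rot [ 0.    0.35 -0.2 ]
```

View pics/m9.png

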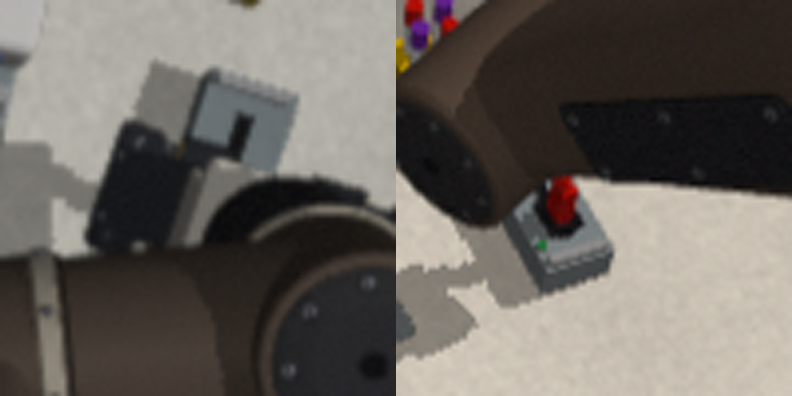

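>>> step_arm([
  [[0,-0.18,-0.2,-1,0,0.3,-0.2],[0,0,0,-1,0,0,0],[0,0,0,-0.8,0,0,0],[0,0,0,-0.8,0,0,0],[0,0,0,0,0,0,0]],
])

```text
clock: 23.38
tool_pos: [0.5426, -0.2392, 0.0799]
orientation: [-90.0, 14.9, 161.4]
force: [0.2, -0.1, 0.1]
opening: 0.0439
```

>>> step_arm([
  [[0,0,0,-0.8,0,0,0],[0,0,0,-0.8,0,0,0],[0,0,0,-0.7,0,0,0],[0,0,0,-0.6,0,0,0],[0,0,0,0,0,0,0]],
])

```text
clock: 24.0
tool_pos: [0.5427, -0.2392, 0.0512]
orientation: [-90.0, 14.9, 161.4]
force: [0.4, -0.0, -0.2]
opening: 0.0438
```

```bash
python3 sl.py .070
```

```text
t 24.0 tcp [ 0.5427 -0.2392  0.0512] F [ 0.4 -0.  -0.2] open 0.0438 j [ -3.  16. -40.  12. -20.  63.]
target [ 0.5436 -0.2392  0.0518] dcm [0.09 0.01 0.06] rot [-0.01 -0.07  0.02]
```

Good depth with no contact. Closing on the fin.

>>> step_arm([
  [[-1,0,0,0,0,0,0],[-1,0,0,0,0,0,0],[-1,0,0,0,0,0,0],[-1,0,0,0,0,0,0],[-1,0,0,0,0,0,0],[-1,0,0,0,0,0,0]],
])

```text
clock: 24.75
tool_pos: [0.5445, -0.238, 0.0523]
orientation: [-90.1, 15.1, 161.4]
force: [2.0, 10.5, -0.5]
opening: 0.014
```

>>> step_arm([
  [[-1,0.38,-0.13,0,0,0,0],[-1,0.47,-0.16,0,0,0,0],[-1,0.47,-0.16,0,0,0,0],[-1,0.47,-0.16,0,0,0,0],[-1,0.47,-0.16,0,0,0,0],[-1,0,0,0,0,0,0]],
])

```text
clock: 25.5
tool_pos: [0.5669, -0.246, 0.0524]
orientation: [-90.1, 15.1, 161.4]
force: [-0.3, 8.9, 2.6]
opening: 0.014
```

>>> step_arm([
  [[-1,0.43,-0.01,0,0,0,0],[-1,0.38,-0.13,0,0,0,0],[-1,0.38,-0.13,0,0,0,0],[-1,0.38,-0.13,0,0,0,0],[-1,0.3,-0.1,0,0,0,0],[-1,0,0,0,0,0,0]],
])

```text
clock: 26.25
tool_pos: [0.5841, -0.2521, 0.0523]
orientation: [-90.0, 15.0, 161.3]
force: [-3.3, 1.3, 5.6]
opening: 0.0139
```

```bash
cat > f.py <<'E'
from plant import ctrl; import numpy as np
o=ctrl.get_obs(); a=np.radians(-18.6); u=np.array([np.cos(a),np.sin(a)]); v=np.array([-u[1],u[0]])
e=o["tool_pos"][:2]-[.5445,-.238]; F=o["force"][:2]
print(o["clock"],"travel",e@u,"lat",e@v,"F along",F@u,"lat",F@v,"z",o["force"][2],o["opening"])
E
python3 f.py
```

```text
26.25 travel 0.041995792646713534 lat -0.0006986456256791985 F along -3.5294181705162573 lat 0.1685184092015744 z 5.5530615511968735 0.013949754819869608
```

>>> step_arm([
  [[-1,0.19,-0.06,0,0,0,0],[-1,0.19,-0.06,0,0,0,0],[-1,0,0,0,0,0,0]],
])

```text
clock: 26.62
tool_pos: [0.5865, -0.2529, 0.0522]
orientation: [-90.0, 14.9, 161.3]
force: [-9.1, 6.0, 12.0]
opening: 0.0139
```

```bash
python3 f.py
```

```text
26.625 travel 0.04452552204540082 lat -0.0007792270761637612 F along -10.499255137803619 lat 2.802544038617935 z 11.979990387732542 0.013866890655192253
```

>>> step_arm([
  [[-1,0.14,-0.05,0,0,0,0],[-1,0,0,0,0,0,0]],
])

```text
clock: 26.88
tool_pos: [0.5866, -0.2531, 0.0522]
orientation: [-90.0, 14.8, 161.3]
force: [-16.1, 10.0, 18.4]
opening: 0.0138
```

```bash
python3 f.py
```

```text
26.875 travel 0.044709599521995866 lat -0.0008386327845300005 F along -18.492567123088225 lat 4.330295636217005 z 18.417191708537594 0.013785774937141717
```

Hard stop reached (44.7 mm travel, force rising with no motion). Releasing here.

>>> step_arm([
  [[0.3,0,0,0,0,0,0],[0.3,0,0,0,0,0,0],[0.3,0,0,0,0,0,0],[0.3,0,0,0,0,0,0],[0.3,0,0,0,0,0,0],[0.3,0,0,0,0,0,0]],
])

```text
clock: 27.62
tool_pos: [0.5897, -0.2536, 0.0519]
orientation: [-90.0, 15.0, 161.4]
force: [0.3, 0.4, -0.4]
opening: 0.0565
```

>>> step_arm([
  [[0.3,0,0,1,0,0,0],[0.3,0,0,2,0,0,0],[0.3,0,0,2,0,0,0],[0.3,0,0,2,0,0,0],[0.3,0,0,2,0,0,0],[0.3,-1,0,2,0,0,0],[0.3,-3,0,2,0,0,0],[0.3,-3,-1,2,0,0,0],[0.3,-3,-1,2,0,0,0],[0.3,-3,-1,2,0,0,0],[0.3,-2,0,2,0,0,0],[0.3,0,0,0,0,0,0]],
])

```text
clock: 29.12
tool_pos: [0.4395, -0.2839, 0.2648]
orientation: [-90.1, 15.3, 161.3]
force: [0.0, 0.0, -0.4]
opening: 0.0572
```

```bash
python3 - <<'E'
from h import *
print(ctrl.get_obs()["clock"],ctrl.get_obs()["force"].round(1),ctrl.get_obs()["joint_pos"].round(0))
for n in P: cv2.imwrite(f"pics/{n}10.png",ctrl.snapshot(n))
t=cv2.imread("pics/top10.png");s=cv2.imread("pics/scene10.png")
for n,im,w in(("top",t,(415,445,205,255)),("scene",s,(365,402,190,232))): print(n,blob(im,"red",*w))
print("home pred: top 425.5,244.6 scene 392.4,219.2")
a=cv2.resize(t[120:300,230:450],(400,327),interpolation=2); b=cv2.resize(s[110:310,210:430],(400,364),interpolation=2)[:327]
cv2.imwrite("pics/m10.png",np.hstack([a,b]))
E
```

```text
29.125 [ 0.   0.  -0.4] [-10.  -5. -27.   3. -52.  79.]
top (array([425.32432432, 244.67567568]), 37)
scene (array([391.94736842, 219.43859649]), 57)
home pred: top 425.5,244.6 scene 392.4,219.2
```

View pics/m10.png

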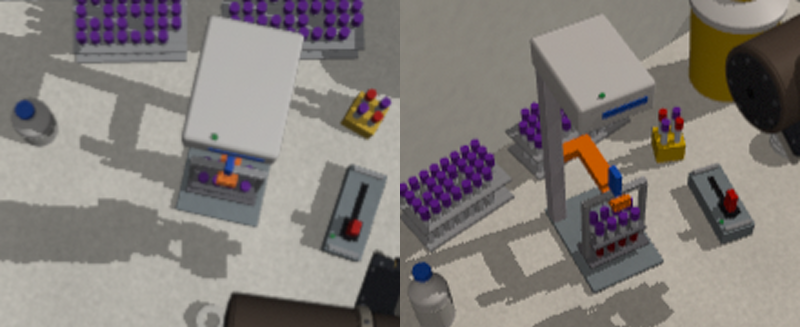

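The slide is home, with its pixels matching the start, and the carrier hangs straight. I'll do a last stillness check and hand in.

```bash
python3 - <<'E'
from h import *
a=cv2.imread("pics/scene10.png"); b=ctrl.snapshot("scene")
print("max diff carrier area",cv2.absdiff(a,b)[195:265,300:365].mean(), blob(a,"blue",310,365,190,230),blob(b,"blue",310,365,190,230))
print(ctrl.close_job())
E
```

```text
max diff carrier area 0.7733333333333333 (array([328.78125 , 208.484375]), 64) (array([328.83870968, 208.40322581]), 62)
the job is handed in; nothing more can be done
None
```

I hung the carrier by its crossbar on the orange hook and let go of it. After that I gripped the red slide, moved it to its far end and released it there. The job was handed in at about 29 s of the 61 s allowed.

**Carrier:**
- The crossbar touched down at the expected seat height, within about 1 mm.
- The final pictures show it hanging straight in the pocket. The blue tab's pixel centre moved 0.1 px or less between the last two pictures, so it is still.

**Slide:**
- It stopped at about 44.7 mm with the force rising and no further motion, so I took that as the far end.
- After release the fin's pixels match its home position within 0.5 px in both cameras.

**Other things:** The tool force read near zero and the arm was clear of everything at the end. The bottle, tube block and label roll look unmoved in the last pictures. I did not check the glove box, beaker or dishes separately; the tool did not go near them after the start.

**Problems and deviations:**
- My first approach to the tab with the tool leaning 35° ran into a wrist joint limit about 2 cm short. It touched nothing.
- I backed off, worked out the arm's kinematics, and used a 30° lean instead. That still cleared the reader head.
- I gripped the slide fin about 1 mm off centre. This gave about 10 N of sideways force, which I corrected during the slide.

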